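# Square the trivet into the corner stop

## Task

With the fingertips, push the square ceramic trivet, with the lump of ore riding on it, along the mat into the corner between the long steel rail and the steel stop block, so that it lies flat against both. Do not lift or tip the trivet, do not touch the ore or let it fall off, and leave the other things where they are; finish with the hand clear.

Things in the scene. Friction and masses are not known exactly. Their poses are not given: they have to be found in the camera images.
- trivet: square white ceramic trivet, 100 x 100 mm, 22 mm thick, about 300 g, lying loose on the rubber mat with a lump of ore on top; too wide for most grippers. Origin: centre of its underside (on the mat, 3 mm above z = 0); x and y axes run parallel to its edges, z up. At the start it stands in front of the middle part of the rail, turned up to 20 degrees out of line with it
- ore: lump of raw copper ore, about 50 mm across, 32 mm high, about 150 g, resting loose on the trivet near its middle (its top is then 57 mm above z = 0). Origin: centre of its underside
- rail: fixed folded-steel angle, 460 mm long, 28 mm high, screwed down across the mat beyond the trivet. Origin: middle of the length of its flat face that looks towards the robot, at mat level (3 mm above z = 0). Its y axis runs along the face, its x axis points away from the robot, square to the face; the trivet's edge is to lie on the face, so the trivet's centre is then at x = -50 mm in this frame
- stop: fixed steel stop block, 85 mm long (x) by 30 mm wide (y), 28 mm high, screwed down in front of the rail and square to it, near one end of it: 200 mm to the left or to the right of the rail's middle, and always nearer the robot than the rail's face. Origin: centre of its underside, at mat level; axes parallel to the rail's. With the trivet against it the centres are 65 mm apart along y
- mold: loose orange silicone mold, 60 x 50 x 16 mm, with four round cavities; lies by the rail at the end where the stop block is not, 0.2 m from the rail's middle. Leave alone. Origin: centre of its underside
- tweezer: loose stainless tweezer lying flat, about 140 mm long (its x axis points to its tips), 14 mm wide, 8 mm high. Leave alone. Origin: centre of its underside
- jar: loose amber glass jar, 48 mm across, 65 mm high. Leave alone. Origin: centre of its underside
- lump2: a second, slightly smaller loose lump of copper ore, about 45 mm across, 29 mm high, lying on the mat. Leave alone. Origin: centre of its underside
- loupe: loose black loupe, a disc 38 mm across and 22 mm high. Leave alone. Origin: centre of its underside
- sample_box: loose white open box, 60 x 45 x 20 mm. Leave alone. Origin: centre of its underside
There are look-alikes about, which are no part of the job. Leave any green look-alike of the ore alone.

How it is judged (in metres and radians):
At the end, for the whole second after the job is handed in: The trivet lies flat on the mat, at rest, on the inner side of the stop block, with gaps under 5 mm to both the rail and the stop block (measured at its centre lines) and its edges within 0.05 rad of the rail; the ore rests on the trivet, its middle within 50 mm of the trivet's centre (x of trivet in the frame of rail between -0.055 and -0.046 m and (y of trivet in the frame of stop between 0.061 and 0.07 m or y of trivet in the frame of stop between -0.07 and -0.061 m) and y of trivet in the frame of rail between -0.15 and 0.15 m and (angle between the x axis of trivet and the x axis of rail, either way round below 0.05 rad or angle between the x axis of trivet and the y axis of rail, either way round below 0.05 rad) and angle between trivet's own z axis and vertical below 0.05 rad and height (world z) of trivet below 0.006 m and z of ore in the frame of trivet between 0.015 and 0.03 m and horizontal distance between ore and trivet below 0.05 m and linear speed of trivet below 0.01 m/s and linear speed of ore below 0.02 m/s); the robot touches nothing.
It fails at once if the trivet is lifted 8 mm or tipped by 0.15 rad (height (world z) of trivet above 0.011 m or angle between trivet's own z axis and vertical above 0.15 rad).
It fails at once if the robot touches the ore on the trivet (contact force between any of the fingers, the arm and ore above 0.5 N).
It fails at once if the ore is lifted or falls off the trivet (z of ore in the frame of trivet above 0.035 m or z of ore in the frame of trivet below 0.012 m or horizontal distance between ore and trivet above 0.06 m).
It fails at once if another loose thing (mold, tweezer, jar, second lump, loupe, white box) is moved by more than 15 mm (distance of any of mold, tweezer, jar, lump2, loupe, sample_box from where it was at the start of the episode above 0.015 m).
It also fails if it takes over 48 s, if anything falls off the work surface, if the arm or the gripper's body presses on something with over 40 N, if the wrist force passes 120 N, or if a joint passes its speed limit or range.

## Robot

A 6-joint arm with a two-finger parallel gripper is mounted at the origin on the work surface. World frame = base frame: x ahead of the robot, y to its left, z up, the work surface at z = 0. Lengths are in m, angles in degrees, forces in N, time in s.
With the tool pointing down it reaches from about 0.375 to 0.9 m from the base axis. Payload 3.1 kg.
Tool frame: the origin (TCP) lies where the fingers leave the gripper's body, on its centre line; the fingertips stand 70 mm ahead of it and the grasp point (between the pads) lies 51 mm ahead of it; z points along the fingers, y is the line along which they close (so a half turn about z gives the same grasp; the last joint's range is limited). The gripper opens to 87 mm and grips with 3 to 60 N. Pads are 19 mm wide; open, the fingers measure 117 mm over their backs; the gripper's body (75 mm by 190 mm) begins 51 mm behind the grasp point.
Start: joints at [64.601, 30.224, 82.088, -0, 67.689, -10.227], TCP at [0.164, 0.603, 0.292] pointing down, gripper open.
Joint ranges: [-176.69, 176.69], [-43.24, 126.21], [12.49, 139.97], [-82, 262], [0, 151.66], [-163.58, 163.58]. Speed limits (degrees/s): [159.86, 159.86, 180, 180, 180, 180].

## Interface

Orientations are given as a 3x3 rotation matrix whose columns are the frame's x, y, z axes.
In Python, from rig import readout, capture, calibration, bot, look_for gives the robot as it stands. The module is installed in compiled form; this text tells all that it offers.
- The arm moves only by the shell command python3 -m pendant 'ROWS'. ROWS is JSON, a list of rows, each a list of 7 numbers: the shift along the tool's x, y, z normalised to -1 to 1, where 1 is 200 mm, then the turn, a rotation vector about the tool's x, y, z normalised to -1 to 1, where 1 is 180 degrees, then the closure, from -1 (fully open) to 1 (shut). In form: [[dx, dy, dz, ax, ay, az, grip], ...]. A call has 1 to 8 rows; each row is the pose to reach, as a shift and turn from the pose commanded when the call began, along the tool's axes at that moment, turning the shorter way round; what a row does not reach only later rows make up. A row lasts 1/10 s, in which the tool goes at most 50 mm and 8.59 degrees, less where a joint would pass 70% of its speed; a pose out of reach is approached as far as the arm can. A call with a number of a shift or a turn outside -1 to 1 is refused whole. A call with a gripper value outside its range is refused whole. The fingers move at their own pace and stop on an object; the grip force is fixed at half the most. Time passes only in rows, so rows that repeat a pose let the fingers close. It gives the time, the measured TCP pose, the force, the opening and the grip force at its end, in the units of the state.
- readout.read_state(): the state, without advancing time (a new reading comes with each control period).
- capture(name): name is "scene" or "side" or "wrist"; returns (picture, depth): 420x560x3 uint8, red, green, blue; 420x560 float32, m along the optical axis (not along the pixel's ray), 0 where there is no reading.
- calibration(name): a dict with "mtx" (3x3 intrinsics, pixels), "k1" (the pictures are not rectified: a ray, as slopes to the right and down, at radius r is drawn at 1 + k1 r^2 times it, then the intrinsics apply), "T" (4x4, takes a point from camera to world coordinates); the wrist camera has in their place "mount" (4x4, takes a point from camera to tool coordinates, whose origin is the TCP and whose axes are the flange's). Camera axes: x right, y down, z forward; pixel columns grow to the right and rows downward; lengths in m; the calibration is good to about 2 mm. A picture is of the moment at which its call begins: read the wrist's pose just before it. calibration takes no time and is no camera call.
- bot.hand_in(): hands the job in; it is judged then, once.
Trained networks look in the newest picture that a camera, given by its name, has taken for a name from the list of things; names that differ only in an ending like _2 or _b are one class to them, and where a whole thing is asked for, a point or a joint stands for the part that bears it (a point fixed in the world has none). Each returns a list of dicts, best first, with "conf" (0 to 1); they miss things now and then, are a little off and sometimes report something else, mostly with a low value. They report only what shows in the picture. A call takes as long as a camera call. They do not tell look-alikes from the thing itself.
- look_for(thing, camera): "extent" ([left, top, right, bottom] in pixels, round what is visible of it).
The state is a dict: "time_s": time; "joint_positions": joint angles; "qvel": joint speeds; "tau": joint torques, N m; "position": TCP position; "tcp_rot": TCP orientation; "force": force on the tool from outside, world axes, zero at the start; "moment": the same for the moment, N m; "opening": opening from 0.0 (shut) to 1.0 (fully open); "grasp_force": force on a finger pad.
Only numpy, scipy, OpenCV 4.12 (cv2) and the standard library are available. Lean on these libraries where they do the work, as an engineer would, in place of code of your own. Each camera call takes 0.05 s, during which the arm holds its last target. There are 200 camera calls.

## Working session

There is one attempt and no reset: what is moved stays moved. The work goes in short steps, Python scripts to look and compute and a shell command to move; the robot and the scene stay as the last step left them, time stands still between calls to the robot, and variables do not carry over. Pictures are saved under pics/ and viewed, at most 10 in all, crops included, and the job is handed in when it is done.

```bash
mkdir -p pics
cat > h.py <<'E'
import numpy as np,cv2
from rig import readout,capture,calibration,bot,look_for
def world(cam,T,uv,d=None,z=None):
    c=calibration(cam);K=np.array(c["mtx"],float);k=c["k1"]
    uv=np.atleast_2d(np.array(uv,float))
    p=(uv-[K[0,2],K[1,2]])/[K[0,0],K[1,1]]
    q=p.copy()
    for _ in range(20): q=p/(1+k*(q**2).sum(1,keepdims=True))
    r=np.c_[q,np.ones(len(q))]
    R=T[:3,:3];t=T[:3,3];w=r@R.T
    s=np.array(d,float).reshape(-1,1) if d is not None else ((z-t[2])/w[:,2]).reshape(-1,1)
    return t+w*s
def camT(cam,st=None):
    c=calibration(cam)
    if "T" in c: return np.array(c["T"])
    st=st or readout.read_state()
    M=np.eye(4);M[:3,:3]=st["tcp_rot"];M[:3,3]=st["position"]
    return M@np.array(c["mount"])
def cloud(cam,d,T):
    v,u=np.mgrid[0:420,0:560]
    return world(cam,T,np.c_[u.ravel(),v.ravel()],d=d.ravel()).reshape(420,560,3)
E
python3 - <<'E'
from h import *
st=readout.read_state();print({k:np.round(st[k],3).tolist() for k in st})
for c in("scene","side"):
    im,d=capture(c);cv2.imwrite(f"pics/{c}0.png",im[:,:,::-1]);np.save(f"{c}.npy",d)
    T=camT(c);P=cloud(c,d,T)
    print(c,np.round(T,2).tolist())
    for n in("trivet","ore","rail","stop","mold","tweezer","jar","lump2","loupe","sample_box"):
        for r in look_for(n,c)[:3]:
            e=r["extent"];u,v=int((e[0]+e[2])/2),int((e[1]+e[3])/2)
            print(n,round(r["conf"],2),np.round(e).tolist(),np.round(P[min(v,419),min(u,559)],3))
E
```

```text
{'time_s': 0.0, 'joint_positions': [64.602, 30.28, 82.157, -0.002, 67.69, -10.227], 'qvel': [0.035, 0.078, 0.025, 0.002, -0.002, 0.085], 'tau': [-0.0, -44.004, -17.66, 0.063, 0.058, -0.0], 'position': [0.163, 0.603, 0.291], 'tcp_rot': [[-0.965, 0.262, -0.001], [0.262, 0.965, -0.002], [0.0, -0.002, -1.0]], 'force': [-0.088, 0.611, 1.012], 'moment': [-0.04, 0.014, 0.01], 'grasp_force': 0.0, 'opening': 1.0}
scene [[0.53, 0.53, -0.67, 1.14], [0.85, -0.31, 0.42, -0.4], [0.02, -0.79, -0.61, 0.57], [0.0, 0.0, 0.0, 1.0]]
trivet 0.61 [232.0, 183.0, 293.0, 230.0] [ 0.537 -0.054  0.026]
trivet 0.42 [107.0, 293.0, 131.0, 314.0] [ 0.643 -0.39   0.026]
ore 0.73 [253.0, 188.0, 274.0, 210.0] [ 0.539 -0.053  0.046]
ore 0.64 [195.0, 216.0, 218.0, 233.0] [ 0.531 -0.184  0.027]
ore 0.58 [291.0, 174.0, 311.0, 196.0] [0.512 0.065 0.027]
rail 0.6 [219.0, 191.0, 404.0, 304.0] [ 0.679 -0.023  0.004]
stop 0.59 [206.0, 245.0, 245.0, 280.0] [ 0.651 -0.198  0.029]
mold 0.93 [350.0, 177.0, 384.0, 198.0] [0.593 0.199 0.02 ]
tweezer 0.75 [137.0, 219.0, 172.0, 258.0] [ 0.488 -0.283  0.001]
tweezer 0.59 [350.0, 177.0
[... 476 characters left out ...]
-0.5, 0.68], [0.0, 0.0, 0.0, 1.0]]
trivet 0.61 [282.0, 217.0, 321.0, 249.0] [0.523 1.034 0.685]
ore 0.71 [339.0, 239.0, 352.0, 258.0] [0.411 0.042 0.027]
ore 0.55 [291.0, 215.0, 311.0, 231.0] [ 0.518 -0.023  0.052]
ore 0.55 [298.0, 249.0, 319.0, 265.0] [0.499 0.09  0.029]
rail 0.75 [222.0, 203.0, 240.0, 301.0] [0.686 0.055 0.008]
stop 0.8 [244.0, 195.0, 273.0, 208.0] [ 0.64  -0.176  0.025]
mold 0.69 [249.0, 283.0, 276.0, 296.0] [0.596 0.203 0.019]
tweezer 0.51 [296.0, 188.0, 336.0, 197.0] [ 0.477 -0.276  0.01 ]
jar 0.58 [283.0, 218.0, 324.0, 250.0] [ 0.512 -0.022  0.024]
lump2 0.67 [262.0, 166.0, 278.0, 181.0] [ 0.621 -0.375  0.019]
loupe 0.53 [346.0, 315.0, 370.0, 329.0] [0.402 0.295 0.026]
```

Run:
```python
import cv2
im=cv2.imread("pics/scene0.png")[120:330,90:470]
cv2.imwrite("pics/scene0c.png",cv2.resize(im,None,fx=2.1,fy=2.1,interpolation=cv2.INTER_CUBIC))
```

```text
(no output)
```

View pics/scene0c.png

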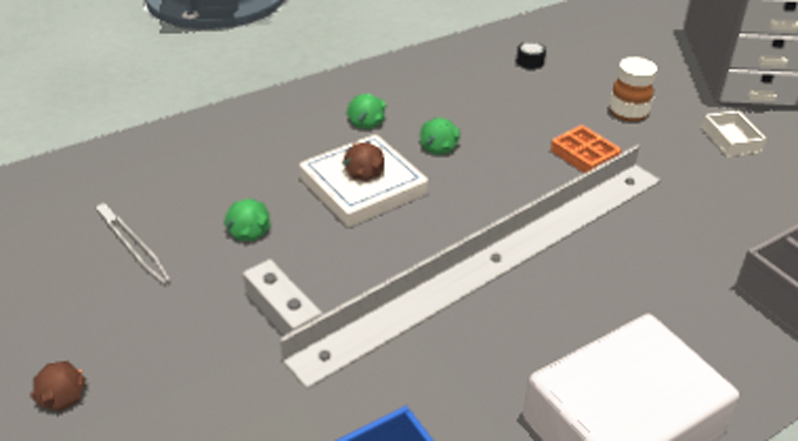

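The trivet with the brown ore is at about (264,200) in the scene picture. The stop is at the rail's right end (y≈-0.2), at about (225,262). The three green lumps at (264,173), (300,185) and (207,225) are look-alikes. The brown lump at (118,303) is lump2. Next I go above the trivet for a close look.

```bash
R='[-0.72,-0.84,-0.2,0,0,0,0]'; python3 -m pendant '[[-0.72,-0.84,-0.2,0,0,0,0],[-0.72,-0.84,-0.2,0,0,0,0],[-0.72,-0.84,-0.2,0,0,0,0],[-0.72,-0.84,-0.2,0,0,0,0],[-0.72,-0.84,-0.2,0,0,0,0],[-0.72,-0.84,-0.2,0,0,0,0],[-0.72,-0.84,-0.2,0,0,0,0]]'
python3 -m pendant '[[-0.72,-0.84,-0.2,0,0,0,0],[-0.72,-0.84,-0.2,0,0,0,0],[-0.72,-0.84,-0.2,0,0,0,0],[-0.72,-0.84,-0.2,0,0,0,0],[-0.72,-0.84,-0.2,0,0,0,0],[-0.72,-0.84,-0.2,0,0,0,0],[-0.72,-0.84,-0.2,0,0,0,0]]'
python3 -m pendant '[[-0.72,-0.84,-0.2,0,0,0,0],[-0.72,-0.84,-0.2,0,0,0,0],[-0.72,-0.84,-0.2,0,0,0,0],[-0.72,-0.84,-0.2,0,0,0,0],[-0.72,-0.84,-0.2,0,0,0,0],[-0.72,-0.84,-0.2,0,0,0,0],[-0.72,-0.84,-0.2,0,0,0,0]]'
cat > w.py <<'E'
import sys;from h import *
st=readout.read_state();im,d=capture("wrist");n=sys.argv[1]
T=camT("wrist",st);P=cloud("wrist",d,T);np.savez(n,P=P,im=im)
cv2.imwrite(f"pics/{n}.png",im[:,:,::-1])
print(st["time_s"],np.round(st["position"],4),np.round(st["tcp_rot"],3).tolist(),np.round(st["force"],1),st["opening"],np.round(st["joint_positions"]))
print(P[::419,::559].reshape(-1,3).round(2))
E
python3 w.py w1
```

```text
time_s: 1.8
position: [0.2589, 0.4035, 0.3326]
tcp_rot: [[-0.965, 0.263, 0.0], [0.263, 0.965, 0.001], [-0.0, 0.001, -1.0]]
force: [-0.7, -0.1, 0.4]
opening: 0.52
grasp_force: 0.0
time_s: 2.5
position: [0.3536, 0.2044, 0.372]
tcp_rot: [[-0.965, 0.262, -0.001], [0.262, 0.965, 0.001], [0.001, 0.001, -1.0]]
force: [-1.3, -0.2, 0.2]
opening: 0.5
grasp_force: 0.0
time_s: 3.2
position: [0.4483, 0.0054, 0.4114]
tcp_rot: [[-0.965, 0.26, -0.002], [0.26, 0.965, 0.002], [0.003, 0.001, -1.0]]
force: [-0.7, 0.5, -0.4]
opening: 0.501
grasp_force: 0.0
3.2 [0.4483 0.0054 0.4114] [[-0.965, 0.26, -0.002], [0.26, 0.965, 0.002], [0.003, 0.001, -1.0]] [-0.7  0.5 -0.4] 0.501020240239463 [-14.   8.  96.   0.  76. -89.]
[[ 0.16 -0.28  0.  ]
 [ 0.34  0.4   0.  ]
 [ 0.41 -0.04  0.45]
 [ 0.44  0.06  0.45]]
```

View pics/w1.png

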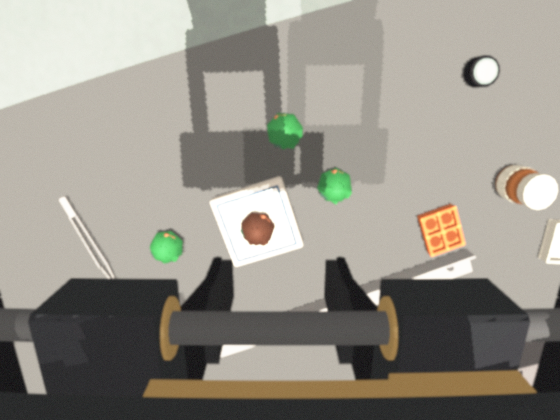

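The trivet with the brown ore is at (257,222), and the green look-alikes are at (285,130), (335,185) and (167,246). The rail and stop are hidden behind the gripper, so I'll move further forward.

```bash
python3 -m pendant '[[-0.8,-0.5,0,0,0,0,0],[-0.8,-0.5,0,0,0,0,0],[-0.8,-0.5,0,0,0,0,0],[-0.8,-0.5,0,0,0,0,0],[-0.8,-0.5,0,0,0,0,0],[-0.8,-0.5,0,0,0,0,0]]'
python3 w.py w2
```

```text
time_s: 3.85
position: [0.5766, -0.1326, 0.411]
tcp_rot: [[-0.966, 0.26, -0.003], [0.26, 0.966, 0.002], [0.003, 0.001, -1.0]]
force: [-0.4, 0.1, 0.4]
opening: 0.502
grasp_force: 0.0
3.85 [ 0.5766 -0.1326  0.411 ] [[-0.966, 0.26, -0.003], [0.26, 0.966, 0.002], [0.003, 0.001, -1.0]] [-0.4  0.1  0.4] 0.5023840054179766 [-24.  21.  78.   0.  81. -99.]
[[ 0.29 -0.41  0.  ]
 [ 0.47  0.26  0.  ]
 [ 0.54 -0.18  0.45]
 [ 0.57 -0.07  0.45]]
```

View pics/w2.png

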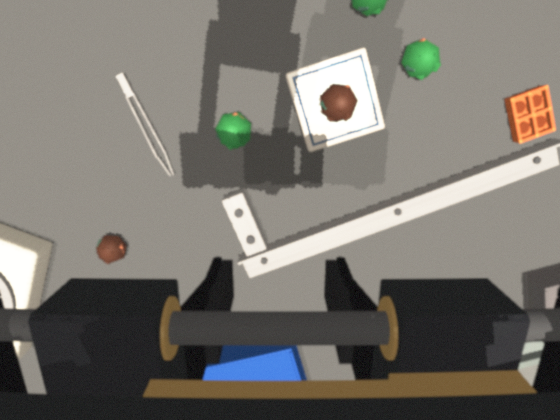

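The picture shows all of it: trivet (336,99) with brown ore, stop (244,223), rail from (243,265) to (558,150), a green lump at (234,130) left of the trivet, and mold (531,114).

```bash
cat > m.py <<'E'
import sys;from h import *
def rect(P,mask,n):
    k,l,s,_=cv2.connectedComponentsWithStats(mask.astype(np.uint8))
    return l
def meas(n,tb,sb):
    f=np.load(n+".npz");P=f["P"];im=f["im"]
    z=P[...,2];box=lambda b:(slice(b[1],b[3]),slice(b[0],b[2]))
    def rc(b,lo,hi):
        Q=P[box(b)];m=((Q[...,2]>lo)&(Q[...,2]<hi)).astype(np.uint8)
        m=cv2.morphologyEx(m,cv2.MORPH_OPEN,np.ones((3,3)))
        k,l,s,_=cv2.connectedComponentsWithStats(m);i=1+s[1:,4].argmax()
        q=Q[l==i];r=cv2.minAreaRect((q[:,:2]*1000).astype(np.float32));print("rect c",np.round(r[0],1),"size",np.round(r[1],1),"ang",round(r[2],1),"medz",np.median(q[:,2]).round(4))
    rc(tb,.017,.06)
    if sb: rc(sb,.017,.045)
    # ore
    hsv=cv2.cvtColor(im,cv2.COLOR_RGB2HSV)[box(tb)];q=P[box(tb)][(hsv[...,1]>90)&(P[box(tb)][...,2]>.03)]
    print("ore",(q[:,:2].min(0)+q[:,:2].max(0)).round(4)/2,"maxz",q[:,2].max().round(3),len(q))
    return P,im
E
python3 - <<'E'
from m import *
P,im=meas("w2",(275,35,400,165),(212,185,262,250))
# rail face: heights band, in region
v,u=np.mgrid[0:420,0:560]
m=(P[...,2]>.008)&(P[...,2]<.036)&(v<275)&(v>140)&(u>262)&(v>270-0.365*(u-243)-25)
q=P[m];print(len(q),np.histogram(q[:,2],8))
import numpy as np
for y in np.arange(-.2,.26,.04):
    s=np.abs(q[:,1]-y)<.006
    if s.sum()>3:print(round(y,2),"x range z",np.sort(q[s,0])[[0,len(q[s])//2,-1]].round(4),q[s,2].min().round(3),q[s,2].max().round(3),s.sum())
# mat -> edge: depth profile
for uu in (300,340,420,500):
    vv=int(265-0.365*(uu-243)); print(uu,[(int(a),*np.round(P[a,uu],3),int(im[a,uu].mean())) for a in range(vv-18,vv+12,2)])
E
```

```text
rect c [517.7 -43. ] size [100.8 100.3] ang 2.9 medz 0.0261
rect c [ 638.6 -196.4] size [82.8 30.5] ang 6.0 medz 0.0317
ore [ 0.51865 -0.06785] maxz 0.505 913
3324 (array([793, 308, 287, 292, 299, 292, 415, 638]), array([0.008001  , 0.01128548, 0.01456997, 0.01785446, 0.02113894,
       0.02442343, 0.02770791, 0.0309924 , 0.03427688]))
-0.16 x range z [0.6812 0.6828 0.72  ] 0.008 0.034 89
-0.12 x range z [0.6767 0.6782 0.712 ] 0.008 0.034 80
-0.08 x range z [0.6724 0.6736 0.7093] 0.008 0.034 84
-0.04 x range z [0.6676 0.6693 0.7062] 0.008 0.034 88
0.0 x range z [0.6628 0.665  0.7012] 0.008 0.032 94
0.04 x range z [0.6584 0.66   0.6967] 0.008 0.033 82
0.08 x range z [0.6549 0.6564 0.6883] 0.008 0.033 83
0.12 x range z [0.6498 0.6517 0.688 ] 0.008 0.034 97
0.16 x range z [0.6459 0.6471 0.6844] 0.008 0.034 84
0.2 x range z [0.6407 0.6442 0.8317] 0.008 0.033 155
300 [(226, np.float64(0.671), np.float64(-0.126), np.float64(0.002), 142), (228, np.float64(0.673), np.float64(-0.127), np.float64(0.005), 142), (230, np.float64(0.676), np.float64(-0.127), np.float64(0.006), 130), (232, np.float
[... 3250 characters left out ...]
.018), 102), (163, np.float64(0.648), np.float64(0.149), np.float64(0.025), 109), (165, np.float64(0.648), np.float64(0.145), np.float64(0.031), 178), (167, np.float64(0.65), np.float64(0.144), np.float64(0.032), 234), (169, np.float64(0.662), np.float64(0.158), np.float64(0.006), 238), (171, np.float64(0.664), np.float64(0.157), np.float64(0.007), 236), (173, np.float64(0.667), np.float64(0.157), np.float64(0.007), 236), (175, np.float64(0.67), np.float64(0.157), np.float64(0.007), 236), (177, np.float64(0.673), np.float64(0.158), np.float64(0.005), 235), (179, np.float64(0.675), np.float64(0.157), np.float64(0.007), 232), (181, np.float64(0.679), np.float64(0.157), np.float64(0.006), 235)]
```

```bash
python3 -m pendant '[[0.797,0.201,0.5,0,0,-0.119,0],[0.797,0.201,0.5,0,0,-0.119,0],[0.797,0.201,0.5,0,0,-0.119,0],[0.797,0.201,0.5,0,0,-0.119,0],[0.797,0.201,0.5,0,0,-0.119,0],[0.797,0.201,0.5,0,0,-0.119,0],[0.797,0.201,0.5,0,0,-0.119,0]]'
python3 -m pendant '[[0,0,0.9,0,0,0,0],[0,0,0.9,0,0,0,0],[0,0,0.9,0,0,0,0],[0,0,0.9,0,0,0,0],[0,0,0.9,0,0,0,0],[0,0,0.9,0,0,0,0]]'
python3 - <<'E'
from h import *
im,d=capture("scene");cv2.imwrite("pics/s1.png",cv2.resize(im[120:300,170:430,::-1],None,fx=3,fy=3))
E
```

```text
time_s: 4.6
position: [0.4347, -0.0539, 0.3136]
tcp_rot: [[-0.994, -0.11, 0.004], [-0.11, 0.994, -0.001], [-0.004, -0.002, -1.0]]
force: [0.5, -1.7, 0.1]
opening: 0.499
grasp_force: 0.0
time_s: 5.2
position: [0.435, -0.0547, 0.1325]
tcp_rot: [[-0.994, -0.109, 0.001], [-0.109, 0.994, -0.0], [-0.001, -0.001, -1.0]]
force: [0.7, -0.0, 0.5]
opening: 0.499
grasp_force: 0.0
```

View pics/s1.png

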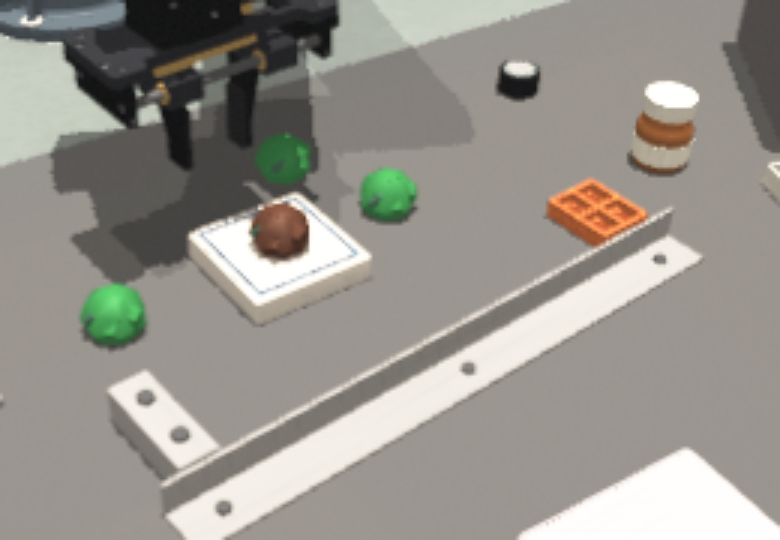

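The fingers (180,160 and 245,140 in the crop) are behind the trivet and the way ahead is clear. I'll check the position of the nearest green lump before descending.

Run:
```python
from h import *
f=np.load("w1.npz")
for u,v in((285,130),(335,185),(167,246)):
    Q=f["P"][v-20:v+20,u-20:u+20].reshape(-1,3);Q=Q[(Q[:,2]>.012)&(Q[:,2]<.06)]
    a,b=np.percentile(Q[:,:2],[1,99],axis=0);m=(a+b)/2
    e=m-[.664,0];print(m.round(3),"rail",(e@[.994,.111]).round(3),(e@[-.111,.994]).round(3))
```

```text
[0.409 0.024] rail -0.251 0.053
[0.494 0.07 ] rail -0.161 0.088
[ 0.518 -0.174] rail -0.165 -0.156
```

```bash
python3 -m pendant '[[0,0,0.13,0,0,0,0],[0,0,0.2,0,0,0,0],[0,0,0.257,0,0,0,0],[0,0,0.257,0,0,0,0]]'
python3 -m pendant '[[-0.03,0,0,0,0,0,0],[-0.06,0,0,0,0,0,0],[-0.09,0,0,0,0,0,0],[-0.12,0,0,0,0,0,0],[-0.15,0,0,0,0,0,0],[-0.18,0,0,0,0,0,0],[-0.21,0,0,0,0,0,0],[-0.24,0,0,0,0,0,0]]'
python3 -m pendant '[[-0.03,0,0,0,0,0,0],[-0.06,0,0,0,0,0,0],[-0.09,0,0,0,0,0,0],[-0.12,0,0,0,0,0,0],[-0.15,0,0,0,0,0,0],[-0.18,0,0,0,0,0,0],[-0.21,0,0,0,0,0,0],[-0.24,0,0,0,0,0,0]]'
python3 - <<'E'
from h import *
im,d=capture("scene");cv2.imwrite("pics/s2.png",cv2.resize(im[120:300,170:430,::-1],None,fx=3,fy=3))
E
```

```text
time_s: 5.65
position: [0.4344, -0.0545, 0.0813]
tcp_rot: [[-0.994, -0.109, 0.002], [-0.109, 0.994, -0.001], [-0.002, -0.001, -1.0]]
force: [-0.7, -0.1, -0.7]
opening: 0.498
grasp_force: 0.0
time_s: 6.45
position: [0.4804, -0.0484, 0.0807]
tcp_rot: [[-0.994, -0.109, -0.003], [-0.109, 0.994, 0.001], [0.003, 0.001, -1.0]]
force: [-5.1, -0.9, 3.7]
opening: 0.5
grasp_force: 2.4
time_s: 7.25
position: [0.5296, -0.0437, 0.0808]
tcp_rot: [[-0.994, -0.109, 0.0], [-0.109, 0.994, -0.0], [-0.0, -0.0, -1.0]]
force: [-2.4, -0.1, -0.8]
opening: 0.499
grasp_force: 1.0
```

View pics/s2.png

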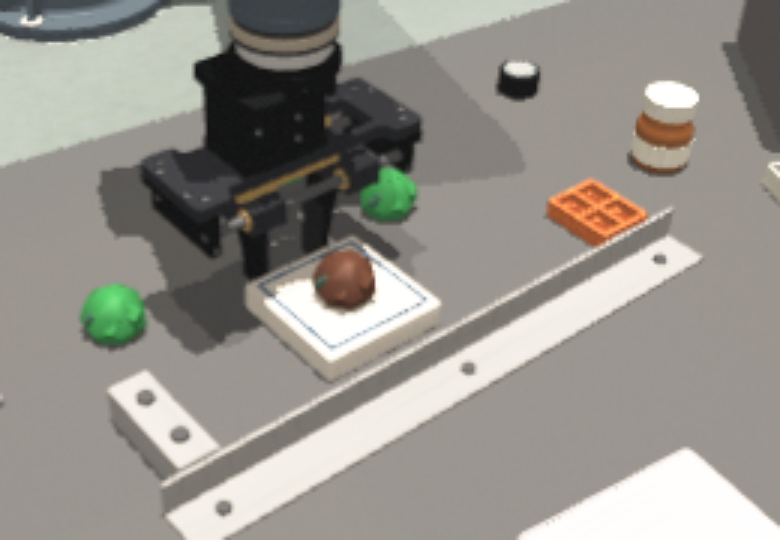

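The trivet slides squarely at (345,305) in the crop, with the ore still on it. I'll continue to the rail.

```bash
python3 -m pendant '[[-0.03,0,0,0,0,0,0],[-0.06,0,0,0,0,0,0],[-0.09,0,0,0,0,0,0],[-0.115,0,0,0,0,0,0],[-0.13,0,0,0,0,0,0],[-0.13,0,0,0,0,0,0]]'
python3 -m pendant '[[-0.01,0,0,0,0,0,0],[-0.01,0,0,0,0,0,0]]'
python3 -m pendant '[[-0.01,0,0,0,0,0,0],[-0.01,0,0,0,0,0,0]]'
```

```text
time_s: 7.9
position: [0.5559, -0.0409, 0.0809]
tcp_rot: [[-0.994, -0.109, 0.002], [-0.109, 0.994, -0.0], [-0.002, -0.001, -1.0]]
force: [-1.2, 0.3, 0.2]
opening: 0.503
grasp_force: 0.3
time_s: 8.1
position: [0.5567, -0.0407, 0.0809]
tcp_rot: [[-0.994, -0.109, -0.0], [-0.109, 0.994, -0.0], [0.0, -0.0, -1.0]]
force: [-2.6, -0.6, 1.3]
opening: 0.502
grasp_force: 1.4
time_s: 8.3
position: [0.5575, -0.0405, 0.0809]
tcp_rot: [[-0.994, -0.109, -0.003], [-0.109, 0.994, 0.0], [0.003, 0.001, -1.0]]
force: [-6.6, -2.7, 3.9]
opening: 0.499
grasp_force: 2.8
```

```bash
python3 -m pendant '[[-0.01,0,0,0,0,0,0],[-0.01,0,0,0,0,0,0]]'
python3 -m pendant '[[-0.01,0,0,0,0,0,0],[-0.01,0,0,0,0,0,0]]'
```

```text
time_s: 8.5
position: [0.5578, -0.0404, 0.0808]
tcp_rot: [[-0.994, -0.109, -0.007], [-0.109, 0.994, 0.0], [0.007, 0.001, -1.0]]
force: [-8.0, -3.0, 6.9]
opening: 0.502
grasp_force: 4.6
time_s: 8.7
position: [0.5581, -0.0403, 0.0807]
tcp_rot: [[-0.994, -0.11, -0.011], [-0.11, 0.994, 0.001], [0.011, 0.002, -1.0]]
force: [-11.7, -6.2, 9.0]
opening: 0.502
grasp_force: 6.2
```

Force has built up, so the trivet is on the rail. I'll back off, lift and check from above.

```bash
python3 -m pendant '[[0.05,0,0,0,0,0,0],[0.1,0,0,0,0,0,0],[0.2,0,0,0,0,0,0],[0.2,0,0,0,0,0,0]]'
python3 -m pendant '[[0,0,-0.25,0,0,0,0],[0,0,-0.5,0,0,0,0],[0,0,-0.75,0,0,0,0],[0,0,-1,0,0,0,0],[0,0,-1,0,0,0,0]]'
python3 -m pendant '[[-0.4,-0.2,-0.6,0,0,0,0],[-0.7,-0.4,-0.6,0,0,0,0],[-0.7,-0.4,-0.6,0,0,0,0],[-0.7,-0.4,-0.6,0,0,0,0],[-0.7,-0.4,-0.6,0,0,0,0]]'
python3 w.py w3
```

```text
time_s: 9.1
position: [0.5207, -0.0439, 0.0807]
tcp_rot: [[-0.994, -0.108, -0.003], [-0.108, 0.994, 0.001], [0.003, 0.001, -1.0]]
force: [-0.3, 0.3, 0.4]
opening: 0.502
grasp_force: 0.0
time_s: 9.6
position: [0.5281, -0.0453, 0.2884]
tcp_rot: [[-0.994, -0.109, 0.018], [-0.109, 0.994, -0.005], [-0.018, -0.007, -1.0]]
force: [0.3, -0.2, 0.1]
opening: 0.499
grasp_force: 0.0
time_s: 10.1
position: [0.6768, -0.1115, 0.4043]
tcp_rot: [[-0.994, -0.108, 0.013], [-0.108, 0.994, -0.004], [-0.013, -0.006, -1.0]]
force: [-0.8, 0.6, -0.6]
opening: 0.495
grasp_force: 0.0
10.1 [ 0.6768 -0.1115  0.4043] [[-0.994, -0.108, 0.013], [-0.108, 0.994, -0.004], [-0.013, -0.006, -1.0]] [-0.8  0.6 -0.6] 0.49525876597266866 [ -19.   30.   65.   -0.   85. -115.]
[[ 0.52 -0.47  0.  ]
 [ 0.44  0.2   0.  ]
 [ 0.66 -0.17  0.45]
 [ 0.65 -0.06  0.44]]
```

View pics/w3.png

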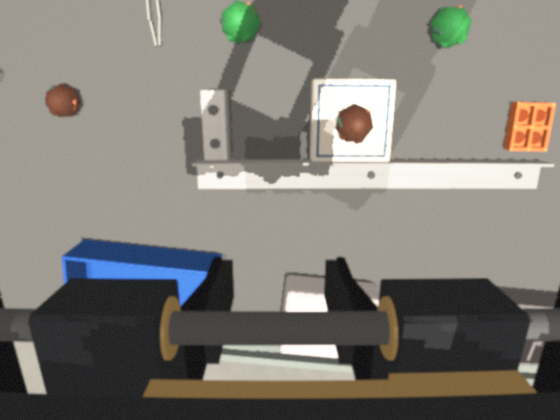

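The trivet lies square against the rail at (353,121), with the ore at (354,124). The gap to the stop is about 80 px, or roughly 0.1 m.

Run:
```python
from m import *
P,im=meas("w3",(300,65,405,157),(190,80,240,155))
q=P[140:175,245:300].reshape(-1,3);q=q[(q[:,2]>.012)&(q[:,2]<.028)];print("face L",np.median(q,axis=0))
q=P[140:175,415:520].reshape(-1,3);q=q[(q[:,2]>.012)&(q[:,2]<.028)];print("face R",np.median(q,axis=0))
```

```text
rect c [614.  -29.4] size [ 93.5 100.5] ang 6.2 medz 0.0261
rect c [ 637.2 -196.5] size [78.6 30.7] ang 5.9 medz 0.0319
ore [ 0.61635 -0.0654 ] maxz 0.497 918
face L [ 0.67784528 -0.119775    0.01994437]
face R [0.64561563 0.16599061 0.01910118]
```

```bash
python3 -m pendant '[[0.279,0.8,0.3,0,0,0.36,0],[0.279,0.8,0.3,0,0,0.36,0],[0.279,0.8,0.3,0,0,0.36,0],[0.279,0.8,0.3,0,0,0.36,0],[0.279,0.8,0.3,0,0,0.36,0],[0.279,0.8,0.3,0,0,0.36,0],[0.279,0.8,0.3,0,0,0.36,0],[0.279,0.8,0.3,0,0,0.36,0]]'
python3 -m pendant '[[0,0,0,0,0,0.14,0],[0,0,0,0,0,0.14,0],[0,0,0,0,0,0.14,0],[0,0,0,0,0,0.14,0],[0,0,0,0,0,0.14,0]]'
```

```text
time_s: 10.95
position: [0.5963, 0.0453, 0.3394]
tcp_rot: [[-0.519, 0.855, -0.003], [0.855, 0.519, 0.001], [0.002, -0.002, -1.0]]
force: [-0.1, -0.5, -0.9]
opening: 0.502
grasp_force: 0.0
time_s: 11.45
position: [0.597, 0.0448, 0.34]
tcp_rot: [[-0.112, 0.994, -0.002], [0.994, 0.112, 0.0], [0.001, -0.002, -1.0]]
force: [0.4, 0.3, -0.4]
opening: 0.5
grasp_force: 0.0
```

```bash
python3 -m pendant '[[0,0.03,0.25,0,0,0,0],[0,0.03,0.5,0,0,0,0],[0,0.03,0.75,0,0,0,0],[0,0.03,0.95,0,0,0,0],[0,0.03,0.95,0,0,0,0]]'
python3 -m pendant '[[0,0,0.15,0,0,0,0],[0,0,0.25,0,0,0,0],[0,0,0.34,0,0,0,0],[0,0,0.345,0,0,0,0],[0,0,0.345,0,0,0,0]]'
python3 - <<'E'
from h import *
im,d=capture("scene");cv2.imwrite("pics/s3.png",cv2.resize(im[120:300,170:430,::-1],None,fx=3,fy=3))
E
```

```text
time_s: 11.95
position: [0.5994, 0.0455, 0.1449]
tcp_rot: [[-0.111, 0.994, -0.014], [0.994, 0.111, 0.002], [0.003, -0.014, -1.0]]
force: [-1.0, 0.1, 0.4]
opening: 0.502
grasp_force: 0.0
time_s: 12.45
position: [0.6049, 0.045, 0.0835]
tcp_rot: [[-0.11, 0.994, 0.002], [0.994, 0.11, -0.0], [-0.0, 0.002, -1.0]]
force: [0.1, -0.4, 1.2]
opening: 0.497
grasp_force: 0.0
```

View pics/s3.png

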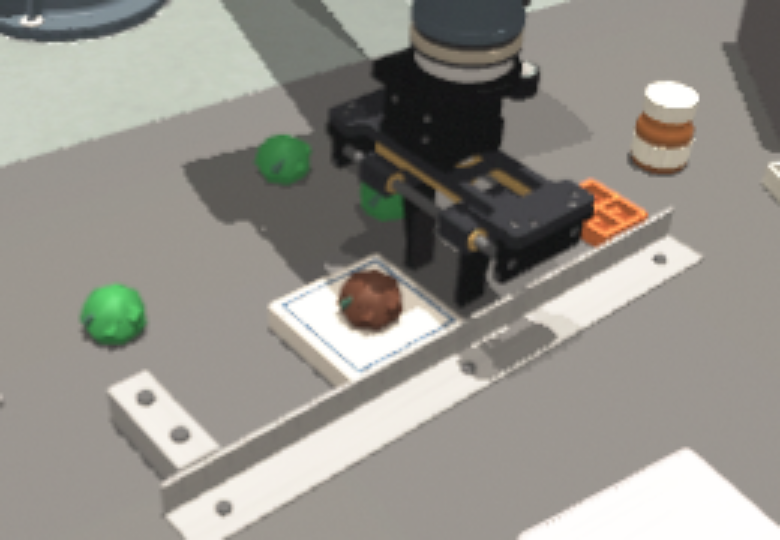

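The fingers are at the trivet's free side (415,240 and 470,280 in the crop) and nothing is in the way. I'll push along the rail.

```bash
python3 -m pendant '[[-0.03,0,0,0,0,0,0],[-0.06,0,0,0,0,0,0],[-0.09,0,0,0,0,0,0],[-0.12,0,0,0,0,0,0],[-0.15,0,0,0,0,0,0],[-0.18,0,0,0,0,0,0],[-0.21,0,0,0,0,0,0],[-0.24,0,0,0,0,0,0]]'
python3 -m pendant '[[-0.03,0,0,0,0,0,0],[-0.06,0,0,0,0,0,0],[-0.09,0,0,0,0,0,0],[-0.12,0,0,0,0,0,0],[-0.15,0,0,0,0,0,0],[-0.18,0,0,0,0,0,0],[-0.21,0,0,0,0,0,0],[-0.24,0,0,0,0,0,0]]'
python3 -m pendant '[[-0.03,0,0,0,0,0,0],[-0.06,0,0,0,0,0,0],[-0.07,0,0,0,0,0,0],[-0.07,0,0,0,0,0,0]]'
python3 -m pendant '[[-0.01,0,0,0,0,0,0],[-0.01,0,0,0,0,0,0]]'
```

```text
time_s: 13.3
position: [0.609, -0.0031, 0.0818]
tcp_rot: [[-0.109, 0.994, -0.0], [0.994, 0.109, 0.0], [0.0, -0.0, -1.0]]
force: [0.5, 4.8, 3.2]
opening: 0.498
grasp_force: 2.3
time_s: 14.1
position: [0.6143, -0.051, 0.0818]
tcp_rot: [[-0.109, 0.994, -0.0], [0.994, 0.109, -0.0], [0.0, -0.0, -1.0]]
force: [0.2, 4.3, 2.9]
opening: 0.503
grasp_force: 2.2
time_s: 14.5
position: [0.616, -0.0653, 0.0817]
tcp_rot: [[-0.109, 0.994, 0.0], [0.994, 0.109, -0.001], [-0.001, 0.0, -1.0]]
force: [-0.1, 0.7, 1.0]
opening: 0.498
grasp_force: 0.3
time_s: 14.7
position: [0.6161, -0.0666, 0.0817]
tcp_rot: [[-0.109, 0.994, -0.0], [0.994, 0.109, -0.0], [-0.0, -0.0, -1.0]]
force: [-0.0, 2.1, 0.7]
opening: 0.499
grasp_force: 0.9
```

```bash
python3 -m pendant '[[-0.01,0,0,0,0,0,0],[-0.02,0,0,0,0,0,0],[-0.02,0,0,0,0,0,0]]'
python3 -m pendant '[[-0.01,0,0,0,0,0,0],[-0.01,0,0,0,0,0,0]]'
python3 -m pendant '[[-0.01,0,0,0,0,0,0],[-0.01,0,0,0,0,0,0]]'
```

```text
time_s: 15.0
position: [0.6165, -0.0706, 0.0817]
tcp_rot: [[-0.109, 0.994, -0.0], [0.994, 0.109, -0.0], [-0.0, -0.0, -1.0]]
force: [-0.5, 2.3, 0.1]
opening: 0.5
grasp_force: 1.0
time_s: 15.2
position: [0.6166, -0.0725, 0.0817]
tcp_rot: [[-0.109, 0.994, -0.0], [0.994, 0.109, 0.0], [0.0, -0.0, -1.0]]
force: [-0.0, 2.7, 0.4]
opening: 0.502
grasp_force: 1.3
time_s: 15.4
position: [0.6164, -0.0728, 0.0817]
tcp_rot: [[-0.109, 0.994, -0.001], [0.994, 0.109, 0.003], [0.003, -0.001, -1.0]]
force: [0.4, 7.7, 2.1]
opening: 0.499
grasp_force: 3.8
```

```bash
python3 -m pendant '[[-0.01,0,0,0,0,0,0],[-0.01,0,0,0,0,0,0]]'
python3 -m pendant '[[0.05,0,0,0,0,0,0],[0.1,0,0,0,0,0,0],[0.2,0,0,0,0,0,0],[0.2,0,0,0,0,0,0]]'
python3 -m pendant '[[0,0,-0.25,0,0,0,0],[0,0,-0.5,0,0,0,0],[0,0,-0.75,0,0,0,0],[0,0,-1,0,0,0,0],[0,0,-1,0,0,0,0]]'
python3 -m pendant '[[-0.25,0,-0.5,0,0,0,0],[-0.5,0,-0.6,0,0,0,0],[-0.75,0,-0.6,0,0,0,0],[-1,0,-0.6,0,0,0,0],[-1,0,-0.6,0,0,0,0],[-1,0,-0.6,0,0,0,0]]'
python3 w.py w4
```

```text
time_s: 15.6
position: [0.6165, -0.0731, 0.0818]
tcp_rot: [[-0.108, 0.994, -0.002], [0.994, 0.108, 0.005], [0.005, -0.001, -1.0]]
force: [0.9, 12.9, 2.3]
opening: 0.5
grasp_force: 6.3
time_s: 16.0
position: [0.6123, -0.0349, 0.0818]
tcp_rot: [[-0.111, 0.994, -0.001], [0.994, 0.111, -0.0], [0.0, -0.001, -1.0]]
force: [-0.0, -1.6, 0.2]
opening: 0.497
grasp_force: 0.0
time_s: 16.5
position: [0.6171, -0.0384, 0.2903]
tcp_rot: [[-0.109, 0.994, 0.017], [0.994, 0.109, -0.005], [-0.007, 0.017, -1.0]]
force: [1.7, -1.1, 0.1]
opening: 0.503
grasp_force: 0.0
time_s: 17.1
position: [0.6348, -0.2433, 0.4023]
tcp_rot: [[-0.101, 0.995, 0.003], [0.995, 0.101, -0.006], [-0.006, 0.002, -1.0]]
force: [-0.3, 0.6, 0.3]
opening: 0.498
grasp_force: 0.0
17.1 [ 0.6348 -0.2433  0.4023] [[-0.101, 0.995, 0.003], [0.995, 0.101, -0.006], [-0.006, 0.002, -1.0]] [-0.3  0.6  0.3] 0.4983761726843567 [-30.  29.  66.  -0.  85. -36.]
[[ 0.28 -0.08  0.  ]
 [ 0.92 -0.03  0.06]
 [ 0.58 -0.22  0.44]
 [ 0.69 -0.21  0.44]]
```

View pics/w4.png

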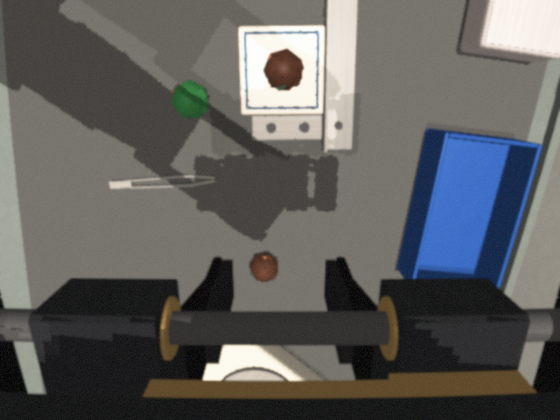

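The trivet is in the corner at (282,70), touching the stop at (288,127) and the rail at (340,75), with the ore at its middle. I'll check the gaps numerically.

Run:
```python
from h import *
f=np.load("w4.npz");P=f["P"].copy()
d=P[...,:2]-[.664,0];X=d@[.9938,.1106];Y=d@[-.1106,.9938];Z=P[...,2]
im=f["im"].astype(int).mean(2)
for u in(250,265,300,315): print(u,[(v,round(Y[v,u]*1e3),round(Z[v,u]*1e3),int(im[v,u])) for v in range(108,122)])
for v in(35,60,80,100): print(v,[(u,round(X[v,u]*1e3),round(Z[v,u]*1e3),int(im[v,u])) for u in range(318,336)])
m=np.zeros((420,560),np.uint8);m[15:115,230:326]=((Z>.018)&(Z<.029))[15:115,230:326]
q=np.c_[X,Y][:0];q=np.stack([X[m>0],Y[m>0]],1)*1e3
print(cv2.minAreaRect(q.astype(np.float32)))
big=cv2.resize(f["im"][10:155,220:370,::-1],None,fx=4,fy=4,interpolation=cv2.INTER_CUBIC);cv2.imwrite("pics/w4c.png",big)
```

```text
250 [(108, -170, 27, 147), (109, -171, 26, 197), (110, -172, 24, 233), (111, -173, 25, 240), (112, -174, 25, 235), (113, -176, 25, 216), (114, -177, 25, 173), (115, -179, 3, 129), (116, -180, 3, 109), (117, -182, 3, 106), (118, -183, 3, 105), (119, -184, 3, 106), (120, -185, 5, 106), (121, -187, 3, 106)]
265 [(108, -170, 27, 150), (109, -171, 26, 198), (110, -172, 27, 232), (111, -173, 26, 239), (112, -175, 26, 235), (113, -176, 25, 210), (114, -177, 25, 169), (115, -178, 29, 147), (116, -179, 32, 161), (117, -180, 30, 188), (118, -181, 31, 196), (119, -183, 31, 200), (120, -184, 34, 198), (121, -185, 32, 196)]
300 [(108, -170, 27, 177), (109, -172, 26, 219), (110, -173, 25, 239), (111, -174, 26, 240), (112, -175, 27, 233), (113, -176, 26, 204), (114, -178, 23, 165), (115, -178, 32, 165), (116, -179, 32, 187), (117, -181, 31, 197), (118, -182, 30, 201), (119, -183, 31, 201), (120, -155, 495, 201), (121, -185, 32, 197)]
315 [(108, -170, 28, 178), (109, -172, 26, 222), (110, -173, 27, 240), (111, -174, 24, 240), (112, -175, 24, 231), (113, -176, 25, 201), (114, -178, 24, 167), (115, -1
[... 950 characters left out ...]
, (323, -1, 25, 192), (324, 1, 13, 137), (325, 1, 23, 128), (326, 1, 34, 166), (327, 3, 31, 196), (328, 4, 31, 202), (329, 8, 6, 205), (330, 9, 5, 200), (331, 11, 6, 205), (332, 12, 6, 204), (333, 13, 7, 203), (334, 14, 6, 204), (335, 15, 6, 205)]
100 [(318, -7, 27, 212), (319, -6, 26, 239), (320, -5, 26, 243), (321, -3, 26, 239), (322, -2, 24, 215), (323, -1, 24, 163), (324, 1, 18, 123), (325, 1, 28, 145), (326, 2, 33, 185), (327, 3, 31, 202), (328, 7, 8, 205), (329, 9, 7, 201), (330, 10, 7, 201), (331, 11, 6, 204), (332, 12, 8, 202), (333, 14, 7, 199), (334, 15, 6, 201), (335, 16, 6, 203)]
((-49.88232421875, -124.67739868164062), (106.11247253417969, 102.61296844482422), 89.90631866455078)
```

View pics/w4c.png

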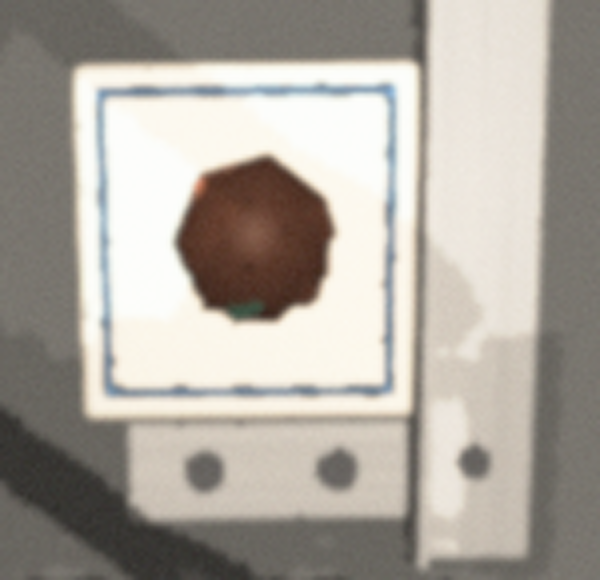

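The crop shows the trivet flush with both rail and stop, with gaps of about 1 mm and the edges parallel. The ore is near the centre and the hand is clear, so I'll hand in.

```bash
python3 -c "
from rig import bot
print(bot.hand_in())"
```

```text
the job is handed in; nothing more can be done
None
```

The trivet lies flat in the corner, with about 1 mm gaps to the rail and the stop and the ore still near its centre. The hand is clear and the job was handed in at about 17 s; no verdict came back.

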